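Pre-use check of a suction unit

TASK

Do the pre-use check on the suction unit: push the clear collection jar along its tray until it is fully home against the dock, then flip the red power switch over to on (away from the unit's front) so that it snaps across, and then cover the soft blue inlet port on the jar's lid with a fingertip, pressing it in part-way but not squashing it flat. Finish while still holding the port covered. Only push and touch, with the fingers: do not lift or tip the jar, do not flip the grey range switch, and leave the other things on the unit and the table where they are.

Things in the scene. Friction and masses are not known exactly. Their poses are not given: they have to be found in the camera images.
- unit: Portable suction unit, fixed, 250 (x) x 320 (y) x 165 mm high; place and yaw vary. Origin: centre of its base on the table; -x is its front, towards the robot, +y its left, z up. White pump housing on its left (x -110 to 120, y -30 to 160, flat top 125 high, two bat switches on the blue panel; a gauge pod 165 high behind x = 50). On its right an open tray along x for the jar, floor 14 high, centred on y = -85.
- dock (a point): Middle of the front face of the dock column that closes the tray's rear end: at x = +92, y = -85 mm in the unit's frame, 62 mm above the table; the column is 116 mm high. Two rails 30 mm high (6 mm thick, inner faces 89 mm apart) guide the jar along the unit's x axis to it.
- jar: Loose clear jar with white lid, 120 (x) x 84 (y) x 112 mm high (without the port), about 0.45 kg, in the unit's tray. Origin: centre of its underside; axes parallel to the unit's. Its front face, 60 mm to -x of the origin, is pushed to the unit's +x, best 60 to 90 mm above the table; it slides with 1 to 3 N. Starts 30 to 55 mm short; home (against the dock) its origin is at x = +32 mm in the unit's frame.
- power_tip (a point): Free end of the red power switch, a round bat 12 mm thick, 39 mm long from its pivot, which is at x = -30, y = +20 mm, 126 mm high in the unit's frame. Off: it leans 17 degrees to the unit's front (-x), the tip 12 mm in front of the pivot, 164 mm high; on: as far to +x. A push of about 3 N to +x near its end takes it over; past upright it snaps across by itself.
- power (a joint): Power switch angle in rad: 0 = off (leaning to the unit's front), 0.30 = upright, unstable, 0.60 = on (leaning away from the front). It rests only at 0 or 0.60.
- range (a joint): Grey range switch, same size and action, 70 mm to the left (+y) of the red one (pivot at x = -30, y = +90 mm in the unit's frame). It starts at 0 rad, leaning away from the front, and must stay so (0.60 = leaning to the front).
- port_top (a point): Centre of the upper face of the soft blue inlet port on the jar's lid: an upright sleeve 20 mm across, standing 22 mm above the lid, 20 mm to the front (-x) of the jar's centre; its top is 148 mm above the table when free. Moves with the jar and goes down as it is pressed.
- port (a joint): How far the soft port is pressed in, in m: 0 = free, 0.008 = squashed flat. It springs back and needs about 0.9 N per mm.
- tape: Roll of paper tape, 52 mm across, 18 mm high, lying on the pump housing's top at its front left corner; origin at its underside. To be left alone.
- saline: White bottle with blue cap, 68 mm across, 170 mm high; origin at its underside. To be left alone.
- handrub: Pale blue pump bottle of hand rub, 60 mm across, 161 mm high; origin at its underside. To be left alone.
- specimen: White specimen jar with orange cap, 56 mm across, 65 mm high; origin at its underside. To be left alone.
- gloves: Blue glove box, 115 (x) x 225 (y) x 75 mm; origin at the centre of its underside. To be left alone.
- dish: Steel kidney dish, about 90 (x) x 200 (y) x 41 mm; origin at the underside, near its middle. To be left alone.
- syringe: Empty plastic syringe lying along its x axis, about 135 mm long, 25 mm high; origin at the underside. To be left alone.
Not all that is in view belongs to the job. Leave any brown look-alike of the jar alone.

How it is judged:
On the way, in this order (a step that is already met when the one before it is completed fails the run):
1. the jar stands fully home against the dock (x of jar in the frame of unit above 0.028 m and height (world z) of jar below 0.018 m and angle between jar's own z axis and vertical below 0.05 rad), for 0.2 s.
2. the power switch has snapped over to on (value of joint power above 0.52 rad and x of jar in the frame of unit above 0.028 m), for 0.2 s.
At the end, for the whole second after the job is handed in: The jar is home (within 4 mm of the dock) and upright on the tray floor, the power switch lies over at on, the range switch has not been changed, and a finger still holds the inlet port covered, pressed in by 1.2 to 7 mm of its 8 mm (all of step 2 and height (world z) of jar below 0.018 m and angle between jar's own z axis and vertical below 0.05 rad and value of joint range below 0.08 rad and value of joint port between 0.0012 and 0.007 m and contact force between the fingers and port above 0.5 N); the arm keeps its last pose, push and grip.
It fails at once if the jar is lifted off its tray by more than 12 mm (height (world z) of jar above 0.026 m).
It fails at once if the jar is tipped (angle between jar's own z axis and vertical above 0.2 rad).
It fails at once if the range switch is flipped (value of joint range above 0.3 rad).
It fails at once if another thing is moved by more than 30 mm (distance of any of tape, saline, handrub, specimen, gloves, dish, syringe from where it was at the start of the episode above 0.03 m).
It also fails if it takes over 48 s, if anything falls off the work surface, if the arm or the gripper's body presses on something with over 40 N, if the wrist force passes 120 N, or if a joint passes its speed limit or range.

ROBOT

A 6-joint arm with a two-finger parallel gripper is mounted at the origin on the work surface. World frame = base frame: x ahead of the robot, y to its left, z up, the work surface at z = 0. Lengths are in m, angles in rad, forces in N, time in s.
With the tool pointing down it reaches from about 0.35 to 0.975 m from the base axis. Payload 4.9 kg.
Tool frame: the origin (TCP) lies on the centre line of the jaws, within the pads' length; the fingertips stand 22 mm ahead of it and the grasp point (between the pads) lies 3 mm ahead of it; z points along the fingers, y is the direction in which the jaws open and shut (so a half turn about z gives the same grasp; the last joint's range is limited). The gripper opens to 85 mm and grips with 20 to 120 N. Pads are 22 mm wide; open, the fingers measure 114 mm over their backs; the gripper's body (76 mm by 85 mm) begins 54 mm behind the grasp point. The pads swing forward as they close: fully open they stand 13 mm farther back than shut.
Start: joints at [-0.119, 0.053, 1.613, -0, 1.476, -0.119], TCP at [0.625, 0, 0.253] pointing down, gripper open.
Joint ranges: [-3.01, 3.01], [-1.01, 2.22], [0.06, 2.58], [-1.02, 4.17], [0.09, 2.62], [-3.14, 3.14]. Speed limits (rad/s): [2.57, 2.57, 3.14, 3.14, 3.14, 3.14].

INTERFACE

Orientations are given as a unit quaternion [x, y, z, w].
In Python, from plant import ctrl gives the robot as it stands. The module is installed in compiled form; this text tells all that it offers.
- The arm moves only by the shell command python3 -m creep 'ROWS' [OPENING] [FORCE]. ROWS is a JSON object of lists of equal length, an entry for each row: "linear": the shift along the tool's x, y, z in cm, a list of three; "twist": the turn about the tool's z in degrees. A call has 1 to 8 rows; each row shifts and turns the commanded pose from where the row before left it, along the tool's axes as they then stand; what a row does not reach is not made up. A row lasts 1/10 s, in which the tool goes at most 50 mm and 8.59 degrees, less where a joint would pass 70% of its speed; a pose out of reach is approached as far as the arm can. A call is refused whole if a number of a shift passes 5 or a number of a turn 8.59, either way. A call with a gripper value outside its range is refused whole. OPENING is the opening, from 0 (shut) to 1 (fully open), set as the call begins (- or left out, the last holds). The fingers move at their own pace and stop on an object; FORCE is the grip in N (left out, the last holds). Time passes only in rows, so rows that do not move let the fingers close. It gives the time, the measured TCP pose, the force and the opening at its end, in the units of the state.
- ctrl.read_state(): the state, without advancing time (a new reading comes with each control period).
- ctrl.capture(name): name is "scene" or "side" or "wrist"; returns (picture, depth): 384x512x3 uint8, blue, green, red; 384x512 float32, m along the optical axis (not along the pixel's ray), 0 where there is no reading.
- ctrl.camera_model(name): a dict with "mtx" (3x3 intrinsics, pixels), "world_to_cam" (4x4, takes a point from world to camera coordinates). Camera axes: x right, y down, z forward; pixel columns grow to the right and rows downward; lengths in m; the calibration is good to about 2 mm. The wrist camera is an equidistant fisheye: a pixel r from the principal point sees the ray r / f radians off the axis. A picture is of the moment at which its call begins: read the wrist's pose just before it. camera_model takes no time and is no camera call; for the wrist camera it gives the pose at the moment of the call.
- ctrl.job_done(): hands the job in, once; it reports no verdict.
The state is a dict: "time": time; "joint_pos": joint angles; "dq": joint speeds; "joint_efforts": joint torques, N m; "tcp_pos": TCP position; "tcp_rot": TCP orientation; "force": force on the tool from outside, world axes, zero at the start; "wrist_torque": the same for the moment, N m; "grip_width": finger opening in m.
Only numpy, scipy, OpenCV 4.12 (cv2) and the standard library are available. Lean on these libraries where they do the work, as an engineer would, in place of code of your own. Each camera call takes 0.05 s, during which the arm holds its last target.

## Working session

There is one attempt and no reset: what is moved stays moved. The work goes in short steps, Python scripts to look and compute and a shell command to move; the robot and the scene stay as the last step left them, time stands still between calls to the robot, and variables do not carry over. Pictures are saved under pics/ and viewed, and the job is handed in when it is done.

```bash
mkdir -p pics
cat > h.py <<'E'
import numpy as np, cv2
from plant import ctrl
def cap(n,f):
    m=ctrl.camera_model(n); p,d=ctrl.capture(n); cv2.imwrite('pics/'+f+'.png',p); np.savez(f,p=p,d=d,K=m['mtx'],T=m['world_to_cam']); return p,d,m
def pts(f):
    z=np.load(f+'.npz'); d=z['d'];K=z['K'];T=z['T'];v,u=np.indices(d.shape)
    c=np.stack([(u-K[0,2])/K[0,0]*d,(v-K[1,2])/K[1,1]*d,d],-1)
    w=(c-T[:3,3])@T[:3,:3]; w[d==0]=np.nan
    return z['p'],w,K,T
E
python3 - <<'E'
from h import *
s=ctrl.read_state();print(s['tcp_rot'],s['tcp_pos'],s['time'],s['force'])
for n in('scene','side'):
    cap(n,n+'0')
    print(ctrl.camera_model(n))
E
```

```text
[ 7.07104171e-01  7.07108681e-01 -6.21151432e-04 -7.86903984e-04] [6.24438139e-01 6.59215488e-05 2.52075217e-01] 0.0 [-0.07521577  0.00760267 -0.40862877]
{'mtx': array([[370.14790038,   0.        , 255.16256491],
       [  0.        , 370.14790038, 192.36739192],
       [  0.        ,   0.        ,   1.        ]]), 'world_to_cam': array([[ 9.24181899e-03,  9.99956724e-01,  1.06677689e-03,
        -1.22359551e-02],
       [ 7.30798999e-01, -6.02602709e-03, -6.82566121e-01,
        -2.68356138e-01],
       [-6.82530154e-01,  7.08775202e-03, -7.30823065e-01,
         1.47115050e+00],
       [ 0.00000000e+00,  0.00000000e+00,  0.00000000e+00,
         1.00000000e+00]])}
{'mtx': array([[483.19919381,   0.        , 252.7881998 ],
       [  0.        , 483.19919381, 189.78580156],
       [  0.        ,   0.        ,   1.        ]]), 'world_to_cam': array([[-0.94683682, -0.32159849,  0.00862819,  0.46856502],
       [-0.25587425,  0.73653569, -0.62613381,  0.18947338],
       [ 0.19500872, -0.59505428, -0.77966788,  1.6456569 ],
       [ 0.        ,  0.        ,  0.        ,  1.        ]])}
```

View pics/scene0.png

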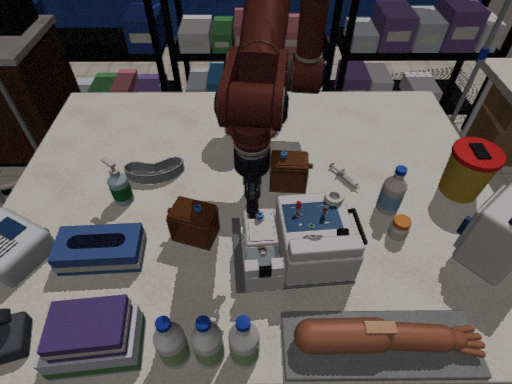

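View pics/side0.png

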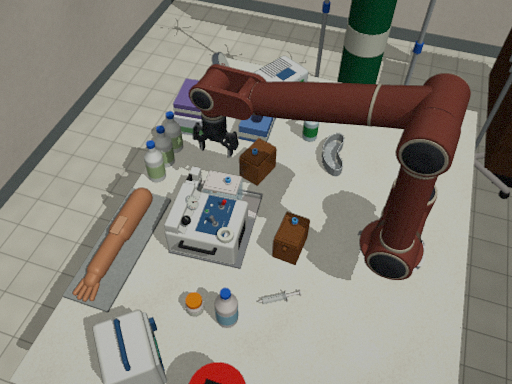

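Run:
```python
from h import *
p,w,K,T=pts('scene0')
cv2.imwrite('pics/s0z.png',cv2.resize(p[130:300,160:380],None,fx=3.5,fy=3.5,interpolation=cv2.INTER_CUBIC))
p2,w2,_,_=pts('side0')
cv2.imwrite('pics/d0z.png',cv2.resize(p2[120:280,140:330],None,fx=4,fy=3.7,interpolation=cv2.INTER_CUBIC))
for nm,pp,ww in(('scene',p,w),('side',p2,w2)):
    h=cv2.cvtColor(pp,cv2.COLOR_BGR2HSV)
    red=(((h[...,0]<6)|(h[...,0]>174))&(h[...,1]>170)&(h[...,2]>90)).astype(np.uint8)
    blue=((abs(h[...,0].astype(int)-102)<14)&(h[...,1]>120)&(h[...,2]>100)).astype(np.uint8)
    for c,m in(('red',red),('blue',blue)):
        n,l,st,ce=cv2.connectedComponentsWithStats(m)
        for i in range(1,n):
            if st[i,4]>8:
                q=ww[l==i]; q=q[~np.isnan(q[:,0])]
                if len(q) and 0.4<np.median(q[:,0])<1.1: print(nm,c,st[i],ce[i].round(1),np.median(q,0).round(3),'z',q[:,2].min().round(3),q[:,2].max().round(3))
```

```text
scene red [297 202   3   5   9] [298.  203.3] [0.56  0.119 0.163] z 0.156 0.166
scene blue [396 166  11   7  54] [401.4 168.7] [0.436 0.424 0.17 ] z 0.165 0.172
scene blue [258 215   5   2  10] [260.  215.5] [0.587 0.019 0.147] z 0.146 0.149
scene blue [  48  223   93   38 2021] [ 95.6 242.2] [ 0.624 -0.421  0.074] z 0.07 0.08
scene blue [236 315  14  14 160] [242.6 321.7] [ 0.886 -0.02   0.18 ] z 0.177 0.183
scene blue [155 316  15  14 120] [160.8 323.5] [ 0.889 -0.184  0.18 ] z 0.177 0.183
scene blue [195 323  14   6  56] [201.1 325.7] [ 0.894 -0.103  0.18 ] z -0.001 0.183
side red [222 200   4   5  16] [223.5 202. ] [0.554 0.124 0.16 ] z 0.145 0.174
side blue [277  68  18  12 107] [285.3  73.4] [ 0.573 -0.665  0.089] z 0.08 0.101
side blue [166 112   8   5  29] [169.  113.7] [ 0.884 -0.178  0.181] z 0.175 0.184
side blue [240 116  32  19 304] [256.7 124.7] [ 0.585 -0.331  0.075] z 0.044 0.084
side blue [156 126   8   5  31] [159.6 127.9] [ 0.883 -0.097  0.182] z 0.176 0.186
side blue [146 140   9   9  55] [150.2 144.1] [ 0.881 -0.015  0.18 ] z 0.163 0.187
side blue [252 149   5   5  16] [254.  151.2] [ 0.54  -0.143  0.133] z 0.126 0.139
side blue [225 178   6   5  19] [227.6 180.1] [0.578 0.024 0.148] z 0.132 0.155
side blue [196 196  40  39 707] [215.  214.7] [0.574 0.155 0.127] z 0.117 0.135
side blue [220 288  11  12  95] [225.  293.4] [0.432 0.429 0.17 ] z 0.153 0.177
side blue [150 318   4   5  14] [151.1 320.4] [0.598 0.56  0.149] z 0.147 0.154
side blue [115 320  12  44  76] [120.4 342. ] [0.615 0.664 0.235] z 0.23 0.241
```

View pics/s0z.png

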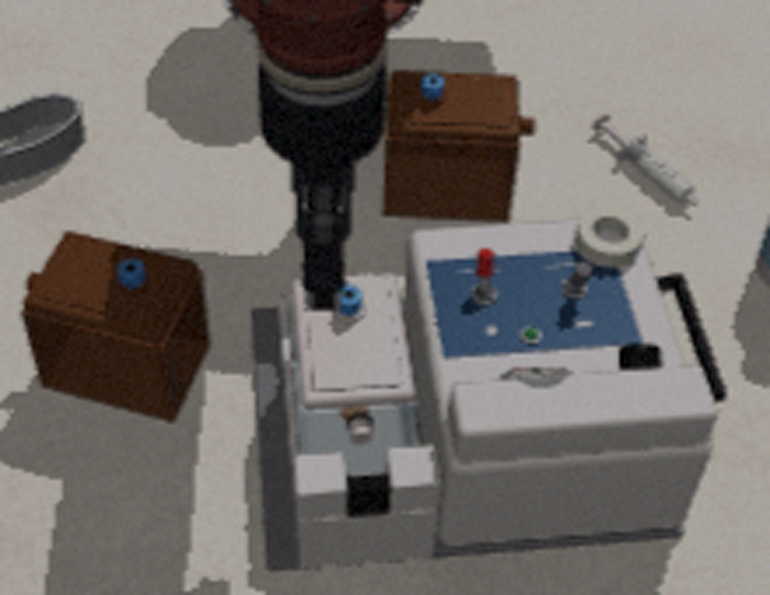

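View pics/d0z.png

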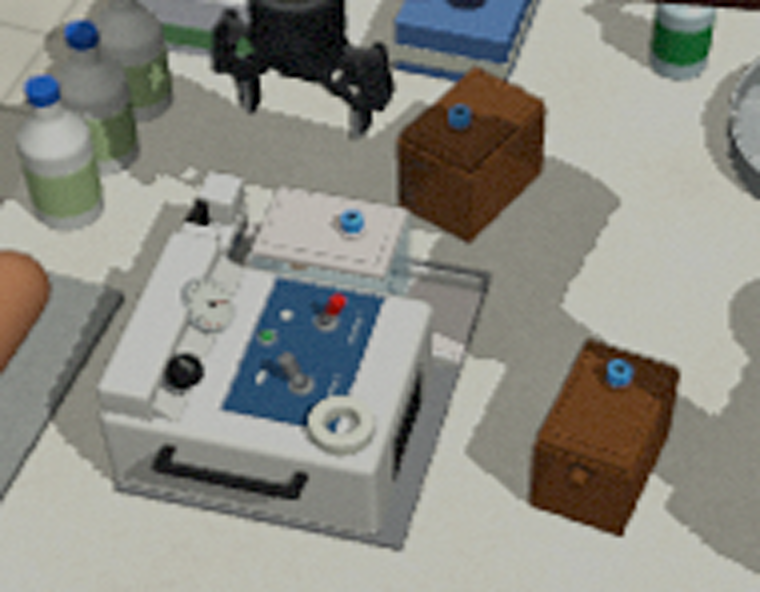

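```bash
cat >> h.py <<'E'
def ray(K,T,uv,z):
    uv=np.atleast_2d(uv).astype(float); c=np.c_[(uv-[K[0,2],K[1,2]])/[K[0,0],K[1,1]],np.ones(len(uv))]
    R=T[:3,:3];o=-R.T@T[:3,3];d=c@R; return o+d*((z-o[2])/d[:,2])[:,None]
E
python3 - <<'E'
from h import *
for n in('scene0','side0'):
    p,w,K,T=pts(n)
    h=cv2.cvtColor(p,cv2.COLOR_BGR2HSV)
    reg=(w[...,0]>.45)&(w[...,0]<.8)&(w[...,1]>.05)&(w[...,1]<.33)
    m=reg&(abs(w[...,2]-.126)<.012)
    pb=(m&(abs(h[...,0].astype(int)-108)<16)&(h[...,1]>100)).astype(np.uint8)
    pb=cv2.morphologyEx(pb,cv2.MORPH_CLOSE,np.ones((5,5)))
    cs=max(cv2.findContours(pb,0,2)[0],key=cv2.contourArea)
    g=ray(K,T,cs[:,0],.126)[:,:2]
    r=cv2.minAreaRect((g*1000).astype(np.float32));print(n,'panel',r, cv2.boxPoints(r).round(0).tolist())
    q=w[m][:,:2]
    r=cv2.minAreaRect((q*1000).astype(np.float32));print('top',r,cv2.boxPoints(r).round(0).tolist())
    # front edge of the housing : min x per y bin ; right edge : min y per x bin
    e=[];
    for y in np.arange(.10,.22,.01):
        s=q[abs(q[:,1]-y)<.005]; 
        if len(s): e.append((y,np.percentile(s[:,0],2)))
    e=np.array(e); print('front',e.round(3).tolist(), np.polyfit(e[:,0],e[:,1],1))
    e=[]
    for x in np.arange(.50,.60,.01):
        s=q[abs(q[:,0]-x)<.005]
        if len(s): e.append((x,s[:,1].min(),s[:,1].max()))
    print('sides',np.array(e).round(3).tolist())
    # lid
    l=(w[...,0]>.5)&(w[...,0]<.72)&(w[...,1]>-.06)&(w[...,1]<.09)&(abs(w[...,2]-.126)<.008)
    q=w[l][:,:2]; r=cv2.minAreaRect((q*1000).astype(np.float32));print('lid',len(q),r,cv2.boxPoints(r).round(0).tolist(),np.median(w[l][:,2]))
E
```

```text
scene0 panel ((572.0325317382812, 156.53192138671875), (93.59642028808594, 145.56689453125), 4.661998271942139) [[519.0, 225.0], [531.0, 80.0], [625.0, 88.0], [613.0, 233.0]]
top ((602.0860595703125, 152.35986328125), (232.9689483642578, 221.63397216796875), 4.844890594482422) [[477.0, 253.0], [495.0, 32.0], [728.0, 52.0], [709.0, 273.0]]
front [[0.1, 0.498], [0.11, 0.496], [0.12, 0.497], [0.13, 0.491], [0.14, 0.495], [0.15, 0.493], [0.16, 0.495], [0.17, 0.491], [0.18, 0.491], [0.19, 0.49], [0.2, 0.491], [0.21, 0.53]] [0.08320873 0.48351925]
sides [[0.5, 0.069, 0.238], [0.51, 0.068, 0.239], [0.52, 0.068, 0.255], [0.53, 0.07, 0.258], [0.54, 0.05, 0.259], [0.55, 0.05, 0.259], [0.56, 0.052, 0.259], [0.57, 0.052, 0.259], [0.58, 0.051, 0.26], [0.59, 0.051, 0.261]]
lid 1330 ((609.4187622070312, 33.657310485839844), (216.7386932373047, 113.34962463378906), 0.22700843214988708) [[501.0, 90.0], [501.0, -23.0], [718.0, -23.0], [718.0, 91.0]] 0.12616833129173602
side0 panel ((568.8511962890625, 157.91641235351562), (91.81095886230469, 145.85629272460938), 4.643057346343994) [[517.0, 227.0], [529.0, 82.0], [621.0, 89.0], [609.0, 234.0]]
top ((597.4896240234375, 168.2465362548828), (233.6181640625, 252.87640380859375), 4.478902816772461) [[471.0, 285.0], [491.0, 33.0], [724.0, 51.0], [704.0, 303.0]]
front [[0.1, 0.49], [0.11, 0.489], [0.12, 0.487], [0.13, 0.486], [0.14, 0.485], [0.15, 0.486], [0.16, 0.485], [0.17, 0.484], [0.18, 0.483], [0.19, 0.481], [0.2, 0.481], [0.21, 0.479]] [-0.0884403   0.49841623]
sides [[0.5, 0.07, 0.257], [0.51, 0.07, 0.257], [0.52, 0.068, 0.26], [0.53, 0.074, 0.261], [0.54, 0.05, 0.287], [0.55, 0.051, 0.263], [0.56, 0.051, 0.292], [0.57, 0.05, 0.291], [0.58, 0.052, 0.264], [0.59, 0.05, 0.265]]
lid 763 ((610.1070556640625, 31.547109603881836), (219.49569702148438, 116.60004425048828), 0.1030602902173996) [[500.0, 90.0], [500.0, -27.0], [720.0, -27.0], [720.0, 90.0]] 0.12734002835308222
```

Run:
```python
from h import *
P={}
for n,port,red in(('scene0',(259.8,215.3),(298.5,203)),('side0',(227.6,180.1),(223.5,202))):
    p,w,K,T=pts(n)
    print(n,ray(K,T,port,.146).round(4),ray(K,T,red,.161).round(4))
    m=(w[...,0]>.3)&(w[...,0]<.53)&(w[...,1]>.02)&(w[...,1]<.2)&(w[...,2]>.09)&(w[...,2]<.14)&(p[...,2]>p[...,0]+20)
    q=w[m]; print('brown',len(q),np.percentile(q,2,0),np.percentile(q,98,0))
    m=(w[...,0]>.4)&(w[...,0]<.7)&(w[...,1]>-.2)&(w[...,1]<-.02)&(w[...,2]>.09)&(w[...,2]<.14)&(p[...,2]>p[...,0]+20)
    q=w[m]; print('brown2',len(q),np.percentile(q,2,0),np.percentile(q,98,0))
    # dock column top
    m=(w[...,0]>.66)&(w[...,0]<.76)&(w[...,1]>-.05)&(w[...,1]<.09)&(abs(w[...,2]-.116)<.006)
    q=w[m]
    if len(q): print('dock',len(q),np.percentile(q,3,0),np.percentile(q,97,0))
yaw=np.radians(4.65);c,s=np.cos(yaw),np.sin(yaw);R=np.array([[c,-s],[s,c]])
O=np.array([.6015,.105])
for k in[(-110,-85),(-65,-85),(-90,-85),(12,-85),(-42,20),(-80,20),(92,-85)]:print(k,(O+R@(np.array(k)/1e3)).round(4))
```

```text
scene0 [[0.5855 0.0188 0.146 ]] [[0.5569 0.121  0.161 ]]
brown 707 [0.30349804 0.05906752 0.09145011] [0.37115588 0.17335443 0.11687955]
brown2 867 [ 0.49782019 -0.19830406  0.09193253] [ 0.59059464 -0.1067325   0.11668598]
dock 530 [ 0.66110838 -0.01900986  0.11058906] [0.7310146  0.08571206 0.12094388]
side0 [[0.5781 0.0233 0.146 ]] [[0.5533 0.1251 0.161 ]]
brown 640 [0.30127204 0.06499454 0.092853  ] [0.36498247 0.18112801 0.12101789]
brown2 517 [ 0.48712337 -0.19841263  0.09156018] [ 0.58359853 -0.10342334  0.12088835]
dock 130 [ 0.69036836 -0.02097525  0.11069018] [0.72843758 0.05437753 0.12091481]
(-110, -85) [0.4988 0.0114]
(-65, -85) [0.5436 0.015 ]
(-90, -85) [0.5187 0.013 ]
(12, -85) [0.6204 0.0213]
(-42, 20) [0.558  0.1215]
(-80, 20) [0.5201 0.1184]
(92, -85) [0.7001 0.0277]
```

```bash
python3 -m creep '{"linear":[[0.2,-2,0],[0.2,-2,0],[0.2,-2,0],[0.2,-2,0],[0.2,-2,0],[0.2,-1.5,0],[0,0,0],[0,0,0]],"twist":[0,0,0,0,0,0,-4.65,0]}' 0 20
python3 - <<'E'
from h import *
s=ctrl.read_state();print(s['tcp_rot'],s['tcp_pos'],s['time'],s['grip_width'])
cap('wrist','w1');cap('scene','scene1')
print(ctrl.camera_model('wrist'))
E
```

```text
time: 0.9
tcp_pos: [0.5094, 0.0121, 0.2529]
tcp_rot: [0.678, 0.735, -0.0, -0.0]
force: [-0.2, -0.8, 0.4]
grip_width: -0.0001
[ 6.77842345e-01  7.35207260e-01 -1.18073162e-04 -1.64329460e-04] [0.50943122 0.01209757 0.25292257] 0.9 -9.861754049219094e-05
{'mtx': array([[297.31863964,   0.        , 257.29552699],
       [  0.        , 297.31863964, 193.20947813],
       [  0.        ,   0.        ,   1.        ]]), 'world_to_cam': array([[ 9.96850387e-01,  7.93049965e-02,  1.52124464e-04,
        -5.09265245e-01],
       [ 7.61976605e-02, -9.58319879e-01,  2.75348735e-01,
        -6.24532145e-02],
       [ 2.19823144e-02, -2.74469902e-01, -9.61344398e-01,
         3.70215791e-01],
       [ 0.00000000e+00,  0.00000000e+00,  0.00000000e+00,
         1.00000000e+00]])}
```

View pics/w1.png

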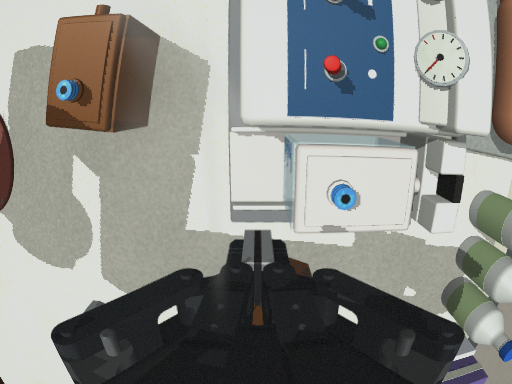

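View pics/scene1.png

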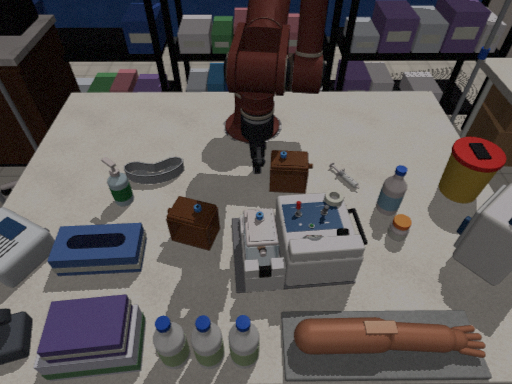

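```bash
cat >> h.py <<'E'
def fray(K,T,uv,z):
    uv=np.atleast_2d(uv).astype(float); a=(uv-[K[0,2],K[1,2]])/[K[0,0],K[1,1]]
    r=np.linalg.norm(a,axis=1)[:,None]; c=np.hstack([a/r*np.sin(r),np.cos(r)])
    R=T[:3,:3];o=-R.T@T[:3,3];d=c@R; return o+d*((z-o[2])/d[:,2])[:,None]
yaw=np.radians(4.65);Ru=np.array([[np.cos(yaw),-np.sin(yaw)],[np.sin(yaw),np.cos(yaw)]])
def unit(w,O): return (np.asarray(w)[...,:2]-O)@Ru
E
python3 - <<'E'
from h import *
z=np.load('w1.npz');K,T,p=z['K'],z['T'],z['p']
h=cv2.cvtColor(p,cv2.COLOR_BGR2HSV)
O=np.array([.6015,.105])
def blob(m,c):
    n,l,st,ce=cv2.connectedComponentsWithStats(m.astype(np.uint8)); 
    i=min([i for i in range(1,n) if st[i,4]>20],key=lambda i:np.linalg.norm(ce[i]-c)); return st[i],ce[i]
b=blob((abs(h[...,0].astype(int)-102)<14)&(h[...,1]>120)&(h[...,2]>80),(344,197))
r=blob(((h[...,0]<8)|(h[...,0]>172))&(h[...,1]>150)&(h[...,2]>80),(333,64))
print(b,r)
for nm,uv,zz in[('port',b[1],.148),('red',r[1],.16),('lid fl',(294,142),.126),('lid fr',(293,231),.126),('lid rr',(412,232),.126),('panel fr',(288.5,118),.125),('panel rr',(393,121),.125),('tray front rail corner',(230,221),.03),('house fr',(232,123),.125),('house rear',(0,0),.1),('dock',(426,140),.116),('dockr',(424,233),.116)]:
    w=fray(K,T,uv,zz)[0]; print(nm,w.round(4),unit(w,O).round(4))
E
```

```text
(array([331, 184,  25,  26, 418], dtype=int32), array([342.98325359, 196.15311005])) (array([324,  55,  17,  19, 245], dtype=int32), array([332.2122449 ,  64.26530612]))
port [0.5785 0.0211 0.148 ] [-0.0297 -0.0817]
red [0.5545 0.1217 0.16  ] [-0.0455  0.0205]
lid fl [0.5364 0.0586 0.126 ] [-0.0686 -0.041 ]
lid fr [ 0.5446 -0.0212  0.126 ] [-0.0669 -0.1212]
lid rr [ 0.6669 -0.016   0.126 ] [ 0.0553 -0.1259]
panel fr [0.53   0.0781 0.125 ] [-0.0734 -0.021 ]
panel rr [0.624  0.0875 0.125 ] [ 0.0211 -0.0192]
tray front rail corner [ 0.4808 -0.0542  0.03  ] [-0.1332 -0.1489]
house fr [0.4837 0.0701 0.125 ] [-0.1203 -0.0252]
house rear [0.1679 0.2295 0.1   ] [-0.422   0.1592]
dock [0.6679 0.0754 0.116 ] [ 0.0638 -0.0349]
dockr [ 0.6894 -0.0206  0.116 ] [ 0.0774 -0.1323]
```

```bash
python3 -c "
import cv2;p=cv2.imread('pics/w1.png');cv2.imwrite('pics/w1z.png',cv2.resize(p[40:260,220:480],None,fx=3,fy=2.7,interpolation=2))"
```

```text
(no output)
```

View pics/w1z.png

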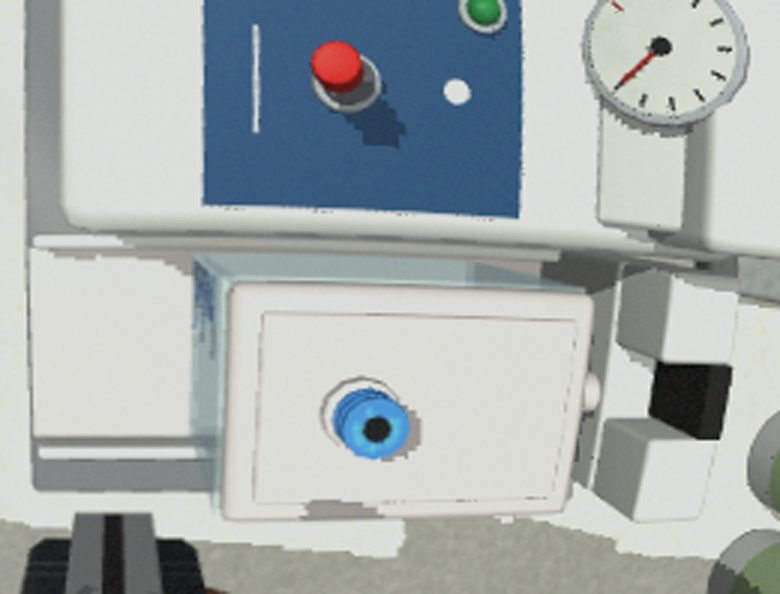

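```bash
python3 -m creep '{"linear":[[0.1,-0.5,2],[0,-0.5,2],[0,0,2],[0,0,2],[0,0,2],[0,0,2],[0,0,1.8],[0,0,1]],"twist":[0,0,0,0,0,0,0,0]}'
python3 - <<'E'
from h import *
cap('side','side2')
p=cv2.imread('pics/side2.png');cv2.imwrite('pics/d2z.png',cv2.resize(p[110:280,140:330],None,fx=4,fy=3.5,interpolation=2))
E
```

```text
time: 1.8
tcp_pos: [0.4991, 0.0123, 0.1033]
tcp_rot: [0.678, 0.735, -0.001, -0.001]
force: [-0.4, -0.3, -0.4]
grip_width: 0.0002
```

View pics/d2z.png

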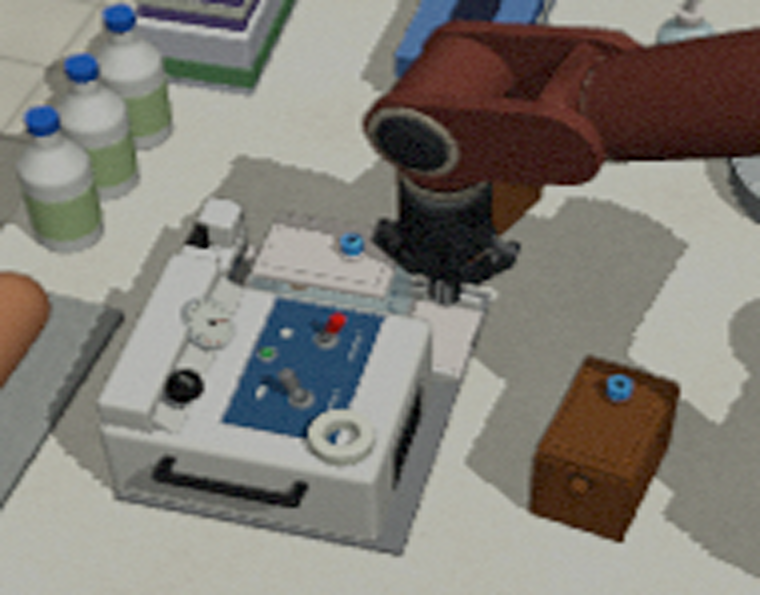

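Run:
```python
from h import *
p,w,K,T=pts('side2')
tc=np.array([.4991,.0123])
d=w.copy(); u=(d[...,:2]-tc)@Ru
m=(p.max(-1)<75)&(abs(u[...,0])<.1)&(abs(u[...,1])<.06)&(w[...,2]>.07)&(w[...,2]<.25)
for a in np.arange(-.08,.081,.01):
    s=m&(abs(u[...,0]-a)<.005)
    if s.sum()>3: print(round(a,3),s.sum(),np.percentile(w[s][:,2],[2,50]).round(3))
```

```text
-0.06 12 [0.168 0.174]
-0.05 22 [0.158 0.171]
-0.04 56 [0.144 0.189]
-0.03 71 [0.135 0.197]
-0.02 72 [0.128 0.185]
-0.01 73 [0.095 0.171]
-0.0 60 [0.093 0.166]
0.01 63 [0.103 0.168]
0.02 41 [0.132 0.181]
0.03 48 [0.13  0.172]
0.04 35 [0.129 0.16 ]
0.05 29 [0.15  0.172]
0.06 7 [0.162 0.175]
```

```bash
python3 -m creep '{"linear":[[0,0,0],[0,0,0],[0,0,0],[0,0,0],[0,0,0],[0,0,0],[0,0,0],[0,0,0]],"twist":[-8.5,-8.5,-8.5,-8.5,-8.5,-8.5,-8.5,-8.5]}'
python3 -m creep '{"linear":[[0,0,0],[0,0,0],[0,0,0],[0,0,0.1],[0,0,0.2]],"twist":[-8.5,-8.5,-5,0,0]}'
python3 - <<'E'
from h import *
from scipy.spatial.transform import Rotation as Q
s=ctrl.read_state();R=Q.from_quat(s['tcp_rot']).as_matrix();print(R.round(3),s['tcp_pos'],unit(s['tcp_pos'],[.598,.106]),np.degrees(np.arctan2(-R[0,1],R[1,1])),s['force'])
E
```

```text
time: 2.65
tcp_pos: [0.5006, 0.0121, 0.1062]
tcp_rot: [0.148, 0.989, 0.0, 0.001]
force: [0.3, -0.4, -0.1]
grip_width: -0.0001
time: 3.15
tcp_pos: [0.5005, 0.0121, 0.1029]
tcp_rot: [-0.039, 0.999, -0.0, 0.001]
force: [0.1, -0.1, 0.7]
grip_width: -0.0001
[[-0.997 -0.079  0.001]
 [-0.079  0.997 -0.   ]
 [-0.001 -0.    -1.   ]] [0.50052054 0.01212804 0.1029278 ] [-0.10476869 -0.08566044] 4.52391019495746 [ 0.13638987 -0.11360809  0.69969201]
```

```bash
python3 -m creep '{"linear":[[-0.6,0.05,0.1],[-0.6,0,0.1],[-0.5,0,0],[-0.4,0,0],[-0.3,0,0],[-0.3,0,0],[-0.3,0,0],[-0.3,0,0]],"twist":[0,0,0,0,0,0,0,0]}'
```

```text
time: 3.95
tcp_pos: [0.5325, 0.0154, 0.1001]
tcp_rot: [-0.041, 0.999, 0.0, -0.001]
force: [-2.4, -1.1, 1.0]
grip_width: -0.0002
```

```bash
python3 -m creep '{"linear":[[-0.3,0,0],[-0.3,0,0],[-0.3,0,0],[-0.3,0,0]],"twist":[0,0,0,0]}'
python3 - <<'E'
from h import *
cap('side','side3');cap('wrist','w3')
p=cv2.imread('pics/side3.png');cv2.imwrite('pics/d3z.png',np.hstack([cv2.resize(p[110:250,140:330],(400,295),interpolation=2),cv2.resize(cv2.imread('pics/w3.png'),(393,295))]))
E
```

```text
time: 4.35
tcp_pos: [0.5448, 0.0164, 0.1001]
tcp_rot: [-0.041, 0.999, 0.0, -0.0]
force: [-2.2, 0.1, -0.9]
grip_width: 0.0002
```

View pics/d3z.png

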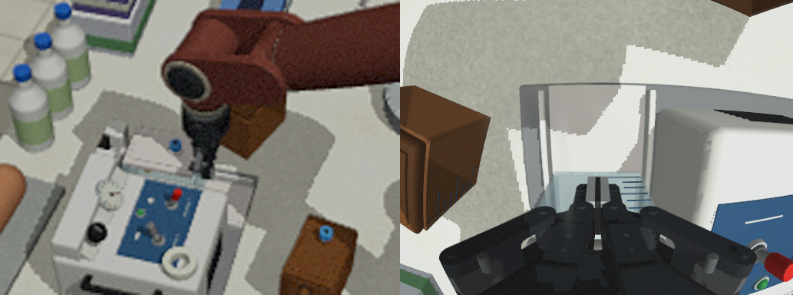

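```bash
python3 -m creep '{"linear":[[-0.3,0,0],[-0.3,0,0],[-0.3,0,0],[-0.3,0,0],[-0.2,0,0]],"twist":[0,0,0,0,0]}';python3 -m creep '{"linear":[[-0.2,0,0],[-0.2,0,0]],"twist":[0,0]}';python3 -m creep '{"linear":[[-0.2,0,0],[-0.1,0,0]],"twist":[0,0]}'
```

```text
time: 4.95
tcp_pos: [0.559, 0.0175, 0.1003]
tcp_rot: [-0.041, 0.999, -0.0, 0.0]
force: [-2.4, -0.9, 0.0]
grip_width: 0.0001
time: 5.15
tcp_pos: [0.5628, 0.0178, 0.1003]
tcp_rot: [-0.041, 0.999, -0.0, -0.0]
force: [-3.1, -0.4, 2.2]
grip_width: 0.0001
time: 5.35
tcp_pos: [0.5627, 0.0179, 0.0992]
tcp_rot: [-0.041, 0.999, 0.0, -0.005]
force: [-15.4, -1.9, 5.7]
grip_width: 0.0002
```

```bash
python3 -m creep '{"linear":[[0,0,0],[0,0,0],[0.5,0,0],[1,0,0],[1.5,0,0],[1,0,-1],[0,0,-3],[0,0,-4]],"twist":[0,0,0,0,0,0,0,0]}'
python3 - <<'E'
from h import *
cap('side','side4');cap('scene','scene4')
p=cv2.imread('pics/side4.png');q=cv2.imread('pics/scene4.png')
cv2.imwrite('pics/d4z.png',np.hstack([cv2.resize(p[110:280,140:330],(400,400),interpolation=2),cv2.resize(q[150:300,220:370],(400,400),interpolation=2)]))
E
```

```text
time: 6.15
tcp_pos: [0.5239, 0.0149, 0.1791]
tcp_rot: [-0.04, 0.999, 0.0, -0.002]
force: [1.6, -0.1, 1.0]
grip_width: -0.0002
```

View pics/d4z.png

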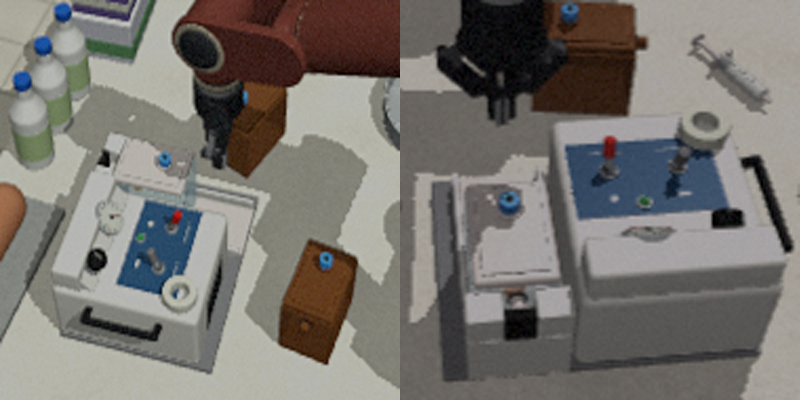

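Run:
```python
from h import *
for n in('scene','side'):
  for k in '04':
    p,w,K,T=pts(n+k);h=cv2.cvtColor(p,cv2.COLOR_BGR2HSV)
    m=((abs(h[...,0].astype(int)-102)<14)&(h[...,1]>100)&(h[...,2]>80)).astype(np.uint8)
    N,l,st,ce=cv2.connectedComponentsWithStats(m)
    for i in range(1,N):
        r=ray(K,T,ce[i],.146)[0]
        if st[i,4]>5 and .55<r[0]<.66 and -.02<r[1]<.06: print(n,k,ce[i],st[i,4],r.round(4),unit(r,[.598,.106]).round(4),unit(r,[.6015,.105]).round(4))
```

```text
scene 0 [259.6        215.36666667] 30 [0.5858 0.0182 0.146 ] [-0.0193 -0.0865] [-0.0227 -0.0852]
scene 4 [260.69444444 224.88888889] 36 [0.6172 0.0205 0.146 ] [ 0.0122 -0.0868] [ 0.0088 -0.0855]
side 0 [227.62962963 179.44444444] 27 [0.579  0.0206 0.146 ] [-0.0259 -0.0836] [-0.0293 -0.0823]
side 4 [217.88461538 177.53846154] 26 [0.6131 0.0235 0.146 ] [ 0.0084 -0.0834] [ 0.005  -0.0822]
```

```bash
python3 -m creep '{"linear":[[0,0,-2],[0,0,-2],[0,0,-2],[0,0,-1.4],[0,0,0],[0,0,0],[0,0,0],[0,0,0]],"twist":[8.5,8.5,8.5,8.5,8.5,8.5,8.5,8.5]}'
python3 -m creep '{"linear":[[0,0,0],[0,0,0],[0,0,0],[0,0,0]],"twist":[8.5,8.5,5,0]}'
python3 - <<'E'
from h import *
p,d,m=cap('wrist','w5')
cv2.imwrite('pics/w5z.png',cv2.resize(p[40:260,200:460],None,fx=3,fy=2.7,interpolation=2))
h=cv2.cvtColor(p,cv2.COLOR_BGR2HSV);K,T=m['mtx'],m['world_to_cam']
def blob(m,c):
    n,l,st,ce=cv2.connectedComponentsWithStats(m.astype(np.uint8)); 
    i=min([i for i in range(1,n) if st[i,4]>20],key=lambda i:np.linalg.norm(ce[i]-c)); return ce[i]
b=blob((abs(h[...,0].astype(int)-102)<14)&(h[...,1]>120)&(h[...,2]>80),(344,197))
r=blob(((h[...,0]<8)|(h[...,0]>172))&(h[...,1]>150)&(h[...,2]>80),(333,64))
P=fray(K,T,b,.148)[0];Q=fray(K,T,r,.161)[0];print(b,r,P,Q,(P-Q)[:2]@Ru)
E
```

```text
time: 7.05
tcp_pos: [0.5258, 0.0148, 0.2542]
tcp_rot: [0.528, 0.849, 0.0, 0.0]
force: [0.2, 0.8, -0.3]
grip_width: -0.0002
time: 7.45
tcp_pos: [0.5257, 0.0148, 0.2542]
tcp_rot: [0.678, 0.735, 0.0, 0.0]
force: [-0.1, -0.2, 0.4]
grip_width: -0.0001
[361.88536585 197.33414634] [309.78846154  65.01538462] [0.61222973 0.02378833 0.148     ] [0.55459169 0.12153372 0.161     ] [ 0.04952423 -0.1020963 ]
```

View pics/w5z.png

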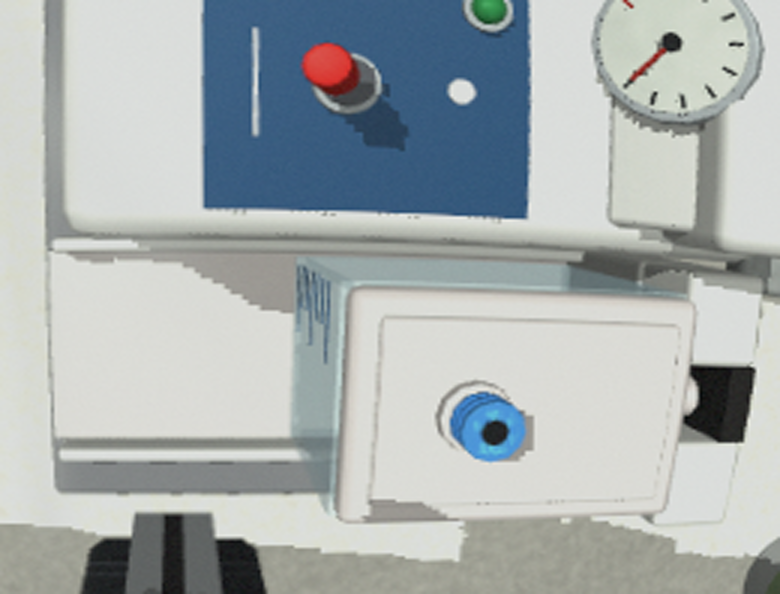

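```bash
python3 -m creep '{"linear":[[2,-0.1,0],[2,-0.1,0],[2,-0.1,0],[2,0,0],[2,0,2],[0.4,0,2],[0,0,2],[0,0,2.2]],"twist":[0,0,0,0,0,0,0,0]}'
python3 - <<'E'
from h import *
z=np.load('w5.npz');P=fray(z['K'],z['T'],[[365,200],[309.8,65]],.148);P2=fray(z['K'],z['T'],[[365,200],[309.8,65]],.163);print(P,P2)
cap('side','side6');cap('scene','scene6')
p=cv2.imread('pics/side6.png');q=cv2.imread('pics/scene6.png')
cv2.imwrite('pics/d6z.png',np.hstack([cv2.resize(p[110:280,140:330],(400,400),interpolation=2),cv2.resize(q[150:300,220:370],(400,400),interpolation=2)]))
E
```

```text
time: 8.3
tcp_pos: [0.5145, 0.1186, 0.1718]
tcp_rot: [0.677, 0.736, 0.001, 0.0]
force: [0.3, 0.5, 0.0]
grip_width: 0.0002
[[0.61548747 0.02171029 0.148     ]
 [0.55671743 0.12377734 0.148     ]] [[0.60914776 0.02590127 0.163     ]
 [0.5542732  0.12120296 0.163     ]]
```

View pics/d6z.png

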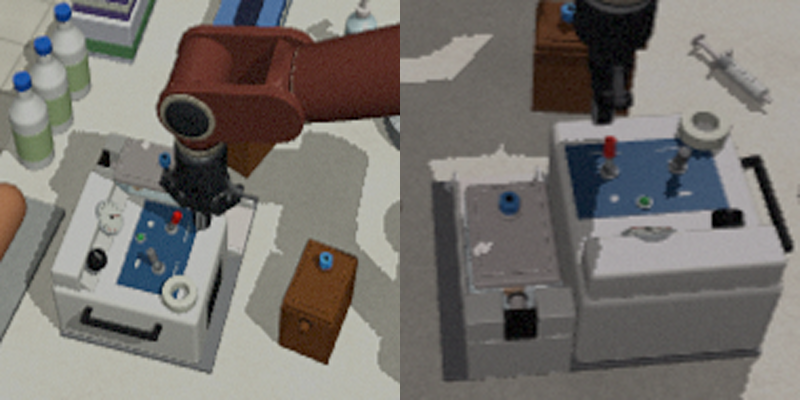

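```bash
python3 -m creep '{"linear":[[0,0.5,0],[0,0.5,0],[0,0.5,0],[0,0.4,0],[0,0.3,0],[0,0.3,0],[0,0.3,0]],"twist":[0,0,0,0,0,0,0]}';python3 -m creep '{"linear":[[0,0.3,0],[0,0.3,0],[0,0.2,0]],"twist":[0,0,0]}'; python3 -c "
from h import *
p,_,_=cap('wrist','w7');cv2.imwrite('pics/w7z.png',cv2.resize(p,(800,600)))"
```

```text
time: 9.1
tcp_pos: [0.543, 0.1206, 0.1739]
tcp_rot: [0.678, 0.735, 0.0, 0.0]
force: [-1.0, 1.0, 1.9]
grip_width: -0.0003
time: 9.4
tcp_pos: [0.5505, 0.1211, 0.172]
tcp_rot: [0.678, 0.735, -0.0, -0.0]
force: [0.5, 0.4, -0.3]
grip_width: -0.0001
```

View pics/w7z.png

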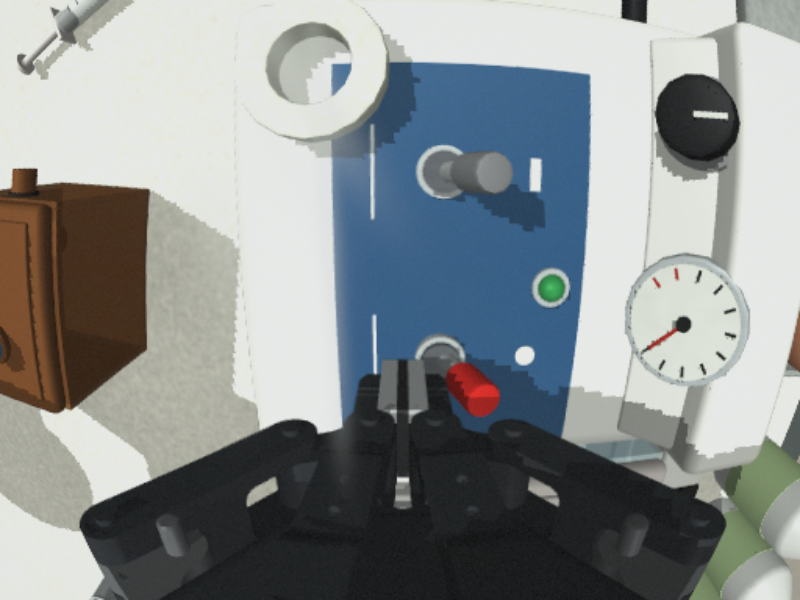

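```bash
python3 -m creep '{"linear":[[0,-0.7,0],[0,-0.3,-2.5],[0,0,-2.5],[-2.6,0.7,0],[-2.6,2,0],[-2.6,2,0],[-2.6,2,0],[0,0,0]],"twist":[0,0,0,0,0,0,0,0]}';python3 -m creep '{"linear":[[0,0,2],[0,0,2],[0,0,0]],"twist":[0,0,0]}'; python3 -c "
from h import *
cap('side','side8');cap('scene','scene8');cap('wrist','w8')
p=cv2.imread('pics/side8.png');q=cv2.imread('pics/scene8.png')
cv2.imwrite('pics/d8z.png',np.hstack([cv2.resize(p[110:260,140:330],(400,400),interpolation=2),cv2.resize(q[150:300,220:370],(400,400),interpolation=2)]))
s=ctrl.read_state();print(s['tcp_pos'],s['force'])"
```

```text
time: 10.25
tcp_pos: [0.6167, 0.0194, 0.2221]
tcp_rot: [0.679, 0.734, -0.0, 0.0]
force: [-1.1, 1.1, 1.3]
grip_width: -0.0001
time: 10.55
tcp_pos: [0.6126, 0.0228, 0.1785]
tcp_rot: [0.678, 0.735, -0.002, -0.003]
force: [0.1, -0.3, 0.3]
grip_width: -0.0002
[0.61542046 0.02252095 0.18316523] [-0.19032104 -0.10915451 -0.10303772]
```

View pics/d8z.png

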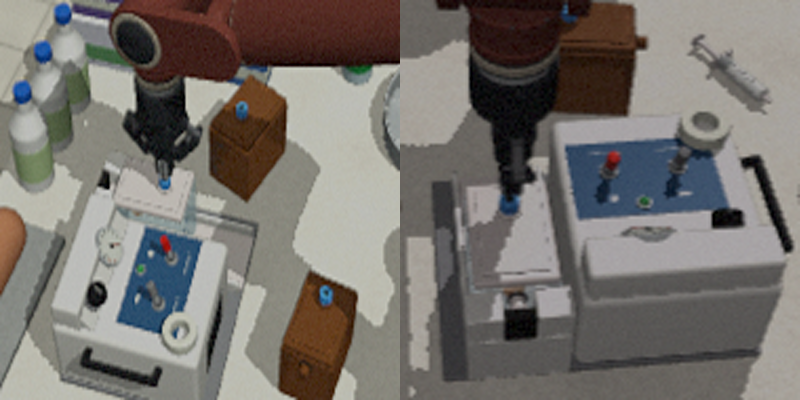

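View pics/w8.png

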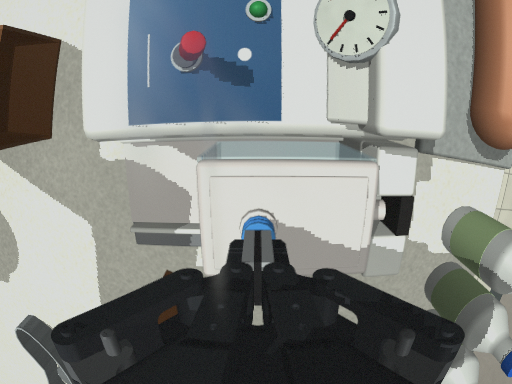

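```bash
python3 -m creep '{"linear":[[0,0,0.5],[0,0,0.4],[0,0,0.3],[0,0,0.1],[0,0,0]],"twist":[0,0,0,0,0]}';python3 -m creep '{"linear":[[0,0,0.15],[0,0,0],[0,0,0]],"twist":[0,0,0]}'
```

```text
time: 11.2
tcp_pos: [0.6154, 0.0221, 0.1692]
tcp_rot: [0.678, 0.735, -0.0, -0.0]
force: [-0.6, 0.1, 0.9]
grip_width: -0.0003
time: 11.5
tcp_pos: [0.6157, 0.0221, 0.1681]
tcp_rot: [0.678, 0.735, 0.0, 0.0]
force: [-1.4, -0.9, 1.7]
grip_width: -0.0001
```

```bash
python3 -m creep '{"linear":[[0,0,0.1],[0,0,0.1],[0,0,0],[0,0,0]],"twist":[0,0,0,0]}'; for i in 1 2 3 4; do python3 -m creep '{"linear":[[0,0,0]],"twist":[0]}' | grep -E "force|tcp_pos"; done
```

```text
time: 11.9
tcp_pos: [0.6157, 0.0221, 0.1662]
tcp_rot: [0.678, 0.735, 0.0, 0.0]
force: [0.3, 0.2, 3.0]
grip_width: -0.0001
tcp_pos: [0.6157, 0.0221, 0.1661]
force: [-0.6, 0.3, 3.5]
tcp_pos: [0.6157, 0.0221, 0.166]
force: [-0.3, -0.3, 3.3]
tcp_pos: [0.6157, 0.0221, 0.166]
force: [0.1, 0.2, 4.3]
tcp_pos: [0.6157, 0.0221, 0.166]
force: [0.6, -0.8, 2.9]
```

```bash
python3 -c "
from h import *
cap('side','side9');cap('scene','scene9')
p=cv2.imread('pics/side9.png');q=cv2.imread('pics/scene9.png')
cv2.imwrite('pics/d9z.png',np.hstack([cv2.resize(p[110:260,140:330],(400,400),interpolation=2),cv2.resize(q[150:300,220:370],(400,400),interpolation=2)]))
s=ctrl.read_state();print(s['time'],s['tcp_pos'],s['force'])"
```

```text
12.4 [0.61568639 0.02206536 0.16594694] [0.29105477 0.43523976 3.44484097]
```

View pics/d9z.png

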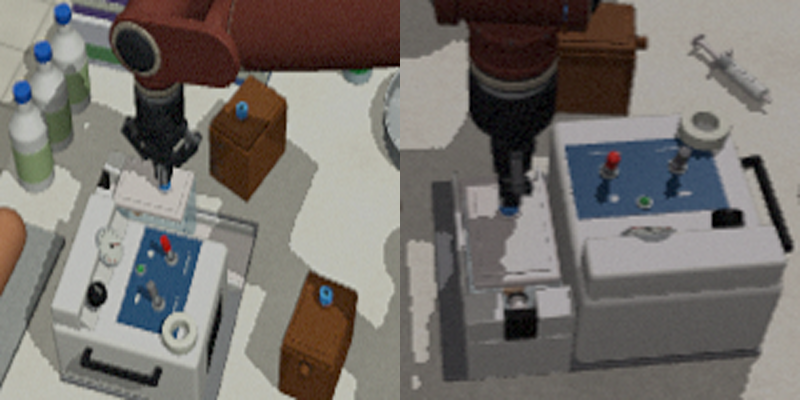

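The side and scene views show the fingertip on the blue port, the red switch over, the grey switch and tape unchanged, and the jar at the dock.

```bash
python3 -c "
from plant import ctrl
print(ctrl.job_done())"
```

```text
the job is handed in; nothing more can be done
None
```

I did all three steps in order and handed the job in at about 12.4 s, with a fingertip still pressing the port. The hand-in gave no verdict.

- **Jar:** I pushed it with closed fingers about 78 mm above the table, at about 2 to 3 N. It stopped dead at the dock, where the force rose to 15 N. It moved about 32 mm, and the pictures show it seated and upright.
- **Power switch:** I pushed it to +x until it snapped over. The wrist view then showed it leaning away from the front. The grey range switch did not move.
- **Port:** The fingertip is centred on it, pressing at about 3.4 N. Force and height both give about 4 mm of press, inside the 1.2 to 7 mm limits.

**Disagreement in the checks:** the camera estimates of the jar's final position differ by about 4 mm. Measured from the red switch, the port came out about 2 to 4 mm short of its expected home position. The 4 mm tolerance on "home" is therefore not confirmed by the images alone. I took the jar as home because of the hard stop and the wrist picture, which showed no gap at the dock.

Nothing else on the unit or table looked moved in the last pictures I viewed. Those covered only the area around the unit, so I did not check the items farther out, though the arm never went near them.

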